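# Set the setpoint thumbwheel and accept it

## Robot

A 7-joint arm with a two-finger parallel gripper is mounted at the origin on the work surface. World frame = base frame: x ahead of the robot, y to its left, z up, the work surface at z = 0. Lengths are in mm, angles in rad, forces in N, time in s.
With the tool pointing down it reaches from about 400 to 875 mm from the base axis. Payload 4.4 kg.
Tool frame: the origin (TCP) lies at the very end of the fingers, on their centre line; the grasp point (between the pads) lies 19 mm behind it; z points along the fingers, y is the direction in which the jaws open and shut (so a half turn about z gives the same grasp; the last joint's range is limited). The gripper opens to 85 mm and grips with 20 to 120 N. Pads are 22 mm wide; open, the fingers measure 114 mm over their backs; the gripper's body (76 mm by 85 mm) begins 54 mm behind the grasp point. The pads swing forward as they close: fully open they stand 13 mm farther back than shut.
Start: joints at [-0.066, 0.628, 0.038, 1.517, -0.027, 0.996, -0.02], TCP at [650.014, 0.027, 231.313] pointing down, gripper open.
Joint ranges: [-3.06, 3.06], [-0.37, 2.12], [-1.25, 1.32], [0.18, 2.47], [-1.1, 4.24], [0.23, 1.98], [-2.94, 2.94]. Speed limits (rad/s): [2.57, 2.57, 3.14, 3.14, 3.14, 3.14, 3.14].

## Interface

Orientations are given as [roll, pitch, yaw] about the fixed x, y, z axes, in that order (R = Rz(yaw) Ry(pitch) Rx(roll)).
In Python, from cell import ctrl gives the robot as it stands.
- The arm moves only by the shell command python3 -m crank 'ROWS' [OPENING]. ROWS is JSON, a list that holds one entry, the list of rows, each a list of 6 numbers: the shift along the tool's x, y, z in units of 30 mm (1.0 is 30 mm), then the turn, a rotation vector about the tool's x, y, z in units of 6 degrees (1.0 is 6 degrees). In form: [[[tx, ty, tz, rx, ry, rz], ...]]. A call has 1 to 12 rows; each row shifts and turns the pose as measured when the row begins, along the tool's axes as they then stand; what a row does not reach is not made up. A row lasts 1/12 s, in which the tool goes at most 41.7 mm and 7.16 degrees, less where a joint would pass 70% of its speed; a pose out of reach is approached as far as the arm can. A call is refused whole if a number of a shift passes 1 or a number of a turn 1, either way. A call with a gripper value outside its range is refused whole. OPENING is the gripper command: -1 is fully open, 1 is shut, values between are in proportion, set as the call begins (- or left out, the last holds). The fingers move at their own pace and stop on an object; the grip force is fixed at half the most. Time passes only in rows, so rows that do not move let the fingers close. It gives the time, the measured TCP pose, the force and the opening at its end, in the units of the state.
- ctrl.read_state(): the state, without advancing time (a new reading comes with each control period).
- ctrl.get_image(name): name is "scene" or "side" or "wrist"; returns a dict with "color" (420x560x3 uint8, red, green, blue), "depth" (420x560 float32, mm along the optical axis (not along the pixel's ray), 0 where there is no reading), "camera_matrix" (3x3 intrinsics, pixels), "R" (3x3) and "t" (3): a world point X has camera coordinates R X + t. Camera axes: x right, y down, z forward; pixel columns grow to the right and rows downward; lengths in mm; the calibration is good to about 2 mm. A picture is of the moment at which its call begins.
- ctrl.finish_job(): hands the job in, once; it reports no verdict.
Trained networks look in a picture, given as the dict that the camera call returned (one of the last four; its "shot" number tells which), for a name from the list of things; names that differ only in an ending like _2 or _b are one class to them, and where a whole thing is asked for, a point or a joint stands for the part that bears it (a point fixed in the world has none). Each returns a list of dicts, best first, with "conf" (0 to 1); they miss things now and then, are a little off and sometimes report something else, mostly with a low value. They report only what shows in the picture. A call takes as long as a camera call.
- ctrl.search_frame(query, picture): "extent" ([centre column, centre row, width, height] in pixels, round what is visible of it).
The state is a dict: "clock": time; "qpos": joint angles; "qd": joint speeds; "tau": joint torques, N m; "eef_pos": TCP position; "tool_rot": TCP orientation; "force": force on the tool from outside, world axes, zero at the start; "torque": the same for the moment, N m; "width": finger opening in mm.
Only numpy, scipy, OpenCV 4.12 (cv2) and the standard library are available. Lean on these libraries where they do the work, as an engineer would, in place of code of your own. Each camera call takes 0.05 s, during which the arm holds its last target. There are 200 camera calls.

## Task

On the grey setpoint console, roll the orange edge thumbwheel with one fingertip until the white pointer line in the window stands at the green mark, pressing only lightly on the wheel (keep below about 7 N; its sprung bearing is delicate). Then, with the pointer left there, press the yellow accept button fully down and let go. Leave everything else on the bench where it is.

Things in the scene. Friction and masses are not known exactly. Their poses are not given: they have to be found in the camera images.
- console: Setpoint console: a fixed, level box 200 (x) x 280 (y) x 76 mm high with a grey top panel and blue-grey sides, bolted down. Origin under its centre; x away from the robot, y to the left, z up, turned by up to 20 degrees. Everything on it turns with it.
- slot (a point): Centre of the wheel slot, level with the panel's top; axes as the console. The slot is 14 mm (x) x 66 mm (y). In it stands an orange ribbed wheel, 72 mm in diameter, 10 mm wide, axle along x, its crest above this point and 5 to 14 mm proud of the panel: how much differs at every start and is not measured, so feel for it. Rolling drags the crest along y.
- slot_end (a point): The +y end of the wheel slot, level with the panel, 33 mm from its centre. About the wheel: its axle is sprung and gives way downwards by 1 mm per 8 N, to a stop after 6 mm; more than 10 N breaks the bearing (failure). It has a steady drag of about 1.5 N at the rim, stays where it is left, and slips under a fingertip that presses less than about 3 N.
- wheel (a joint): Angle of the wheel in rad, stops at -1 and 1; it grows as the crest is dragged to the console's +y (1 rad per 36 mm of rim). A black drum on the same axle, 40 mm in radius, carries the white pointer line: at 0 the line is uppermost, at angle a it has gone 40 mm x sin(a) to the +y. One wipe over the crest (some 20 mm) is often not enough: lift off, go back, wipe again.
- window_mid (a point): Middle of the indicator window, level with the panel's top, axes as the console; it is 52 mm from the wheel slot to the console's +x. Under a clear cover, 18 (x) x 84 (y) x 21 mm high, the black drum shows with its white pointer line, 12 mm long across the drum and 4 mm wide along y. At joint angle 0 the line is above this point.
- green_mark: Green mark, 18 (x) x 10 (y) x 1.6 mm, stuck on the panel on the far (+x) side of the window, its origin under its centre and its axes the console's. It lies 17 to 27 mm to the +y or the -y of the window's middle. The pointer line is set when its centre is level with the mark along y, within half the mark's width (5 mm).
- red_mark: Red mark of the same size on the other side of the window's middle: the wrong setting.
- accept (a joint): Travel of the accept button in m: 0 up, 0.006 fully down. A spring (5 N when fully down) brings it back up.
- accept_top (a point): Centre of the top face of the yellow round accept button (28 mm across, in a black housing that stands on the panel); it is pressed straight down by 6 mm. It is 120 mm to the -y of the wheel. Press with no more than 25 N.
- relay: Small black relay module 22 x 50 x 48 mm standing loose on the console's panel, at the far -y corner, some 100 mm to the +x of the button. Origin under its centre. Do not disturb.
- cup_a: White cup, 76 mm across, 92 mm high, loose on the table; origin under its centre. Do not disturb.
- cup_b: White cup like cup_a. Do not disturb.
- carton: Brown carton 150 x 190 x 60 mm, loose; origin under its centre. Do not disturb.
- sounder: Red round alarm sounder, 84 mm across, 65 mm high, loose; origin under its centre. Do not disturb.
- highlighter: Yellow highlighter with a black cap, about 115 x 19 x 15 mm, lying loose; origin under it. Do not disturb.
- pliers: Pliers with orange and blue handles, about 145 x 50 x 12 mm, lying loose; origin at the rivet. Do not disturb.
- overload: Blue-grey motor overload relay with metal tabs, 146 x 130 x 80 mm, loose; origin under its centre. Do not disturb.

How it is judged (in metres and radians):
On the way, in this order (a step that is already met when the one before it is completed fails the run):
1. the pointer rests at the green mark with the wheel let go (y of wheel_c1 in the frame of green_mark between -0.005 and 0.005 m and velocity of joint wheel between -0.05 and 0.05 rad/s and contact force between anything else and wheel_c0 below 0.05 N), for 0.3 s.
2. the accept button is pressed down with the pointer at the green mark (y of wheel_c1 in the frame of green_mark between -0.005 and 0.005 m and value of joint accept above 0.005 m), for 0.05 s.
At the end, for the whole second after the job is handed in: The pointer's centre is within 5 mm of the green mark's centre along the window and at rest, and the accept button has been pressed (at least 5 mm of its 6) and is up again (within 1 mm) (y of wheel_c1 in the frame of green_mark between -0.005 and 0.005 m and velocity of joint wheel between -0.05 and 0.05 rad/s and value of joint accept below 0.001 m); the robot touches nothing.
It fails at once if the thumbwheel is pressed with more than 10 N (contact force between anything else and wheel_c0 above 10 N).
It fails at once if the accept button is pressed while the pointer is off the green mark (value of joint accept above 0.004 m and not (y of wheel_c1 in the frame of green_mark between -0.005 and 0.005 m)).
It fails at once if the accept button is pressed with more than 25 N (contact force between anything else and accept_c0 above 25 N).
It fails at once if a bystander is moved by more than 20 mm (distance of any of relay, cup_a, cup_b, carton, sounder, highlighter, pliers, overload from where it was at the start of the episode above 0.02 m).
It also fails if it takes over 48 s, if anything falls off the work surface, if the arm or the gripper's body presses on something with over 40 N, if the wrist force passes 120 N, or if a joint passes its speed limit or range.

## Working session

There is one attempt and no reset: what is moved stays moved. The work goes in short steps, Python scripts to look and compute and a shell command to move; the robot and the scene stay as the last step left them, time stands still between calls to the robot, and variables do not carry over. Pictures are saved under pics/ and viewed, about 8 in all and at most 12, crops included, and the job is handed in when it is done.

```bash
ls; mkdir -p pics; cat > h.py <<'E'
import numpy as np, cv2
from cell import ctrl
def px2w(im,u,v,d=None):
    K=im["camera_matrix"]; R=np.array(im["R"]); t=np.array(im["t"])
    if d is None: 
        p=im["depth"][int(v)-1:int(v)+2,int(u)-1:int(u)+2]; d=np.median(p[p>0])
    c=np.linalg.inv(K)@np.array([u,v,1])*d
    return R.T@(c-t)
def onplane(im,u,v,z):
    K=im["camera_matrix"]; R=np.array(im["R"]); t=np.array(im["t"])
    r=R.T@np.linalg.inv(K)@np.array([u,v,1]); o=-R.T@t
    return o+r*(z-o[2])/r[2]
def proj(im,X):
    c=im["R"]@np.array(X)+im["t"]; p=im["camera_matrix"]@c; return p[:2]/p[2]
def save(im,n): cv2.imwrite(f"pics/{n}.png",im["color"][:,:,::-1])
E
python3 - <<'E'
from h import *
np.set_printoptions(precision=1,suppress=True)
s=ctrl.read_state(); print(s)
for n in ["scene","wrist"]:
    im=ctrl.get_image(n); save(im,n+"0"); print(n, -np.array(im["R"]).T@im["t"])
    for q in ["console","wheel","green_mark","red_mark","accept","relay","window_mid"]:
        for r in ctrl.search_frame(q,im)[:2]:
            e=r["extent"]; print(q,round(r["conf"],2),np.array(e),px2w(im,e[0],e[1]))
a=cv2.imread("pics/scene0.png");b=cv2.imread("pics/wrist0.png")
cv2.imwrite("pics/both.png",cv2.resize(np.vstack([a,b]),None,fx=.71,fy=.71) )
E
```

```text
pics
{'clock': 0.0, 'qpos': array([-0.1,  0.6,  0. ,  1.5, -0. ,  1. , -0. ]), 'qd': array([-0., -0., -0.,  0., -0.,  0., -0.]), 'tau': array([ -0. , -56.3,   1.2, -19.3,   0. ,   0. ,  -0. ]), 'eef_pos': array([649.3,   0.1, 230.4]), 'tool_rot': array([-3.1, -0. ,  1.6]), 'force': array([ 0.2, -0.5,  0.5]), 'torque': array([-0.1, -0. ,  0. ]), 'width': 85.62951145791453}
scene [1382.1  440.3  887.5]
console 0.88 [298.  228.8 112.4  88.1] [568.9 103.9  75. ]
green_mark 0.62 [297.4 224.2 117.6  85.8] [553.1  94.8  76.6]
red_mark 0.67 [286.2 192.2   6.1   5.7] [454.   10.5  97.9]
accept 0.39 [284.8 193.4   3.3   7.9] [463.   10.   99.1]
relay 0.71 [258.1 205.2  19.5  25.9] [566.7 -28.2 113.6]
wrist [649.7  64.3 373.3]
console 0.58 [141.  142.1 262.3 279.5] [520.4  56.8  75.6]
wheel 0.91 [102.   71.1  25.9  76. ] [496.5 117.5  83.1]
wheel 0.69 [365.  292.1  46.6  96.5] [ 765.8 -137.2   11.6]
green_mark 0.83 [183.8  71.8  24.5  17.3] [566.4 118.   77. ]
red_mark 0.64 [172.7 120.5  21.6  13.2] [552.7  76.4  76.8]
accept 0.79 [ 74.  198.   30.9  32.8] [462.5   7.3  98.1]
relay 0.86 [176.5 243.8  42.   53.3] [560.2 -30.2 118.1]
window_mid 0.82 [142.8 140.1 262.1 280.1] [522.2  58.7  75.3]
```

```bash
python3 - <<'E'
import cv2
b=cv2.imread("pics/wrist0.png")
cv2.imwrite("pics/w0c.png",cv2.resize(b[0:300,0:300],None,fx=2,fy=2,interpolation=2))
E
```

```text
(no output)
```

View pics/w0c.png

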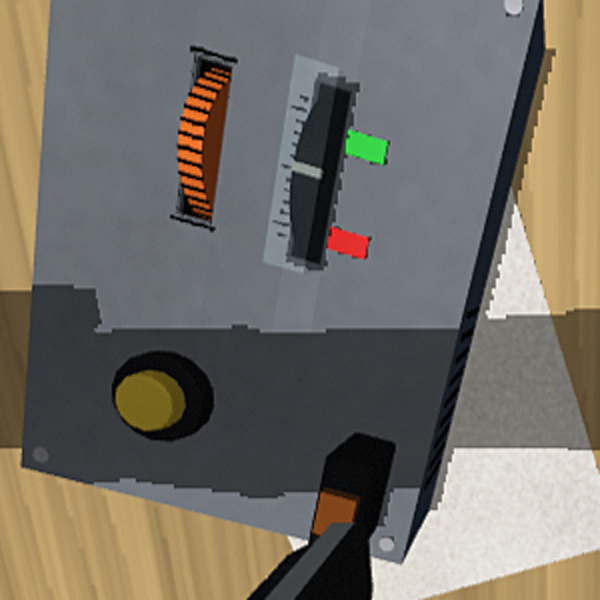

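View pics/scene0.png

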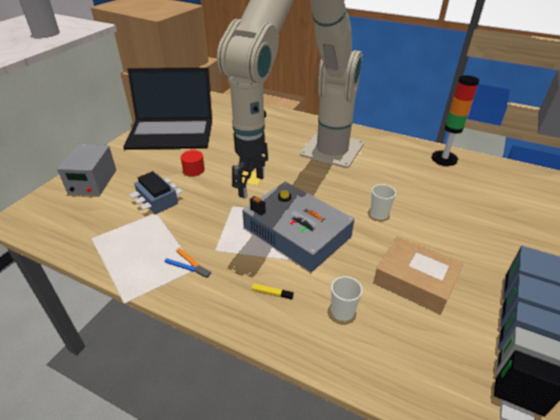

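The wrist crop shows the orange slot at crop px (205,138). The pointer is at (307,170), the green mark at (367,147) on the +y side, the red mark at (348,243) and the button at (150,400). I'll compute the console frame from these.

```bash
cat > look.py <<'E'
from h import *
np.set_printoptions(precision=1,suppress=True)
def mask(im,lo,hi,box=None):
    h=cv2.cvtColor(im["color"],cv2.COLOR_RGB2HSV); return cv2.inRange(h,lo,hi)
def blob(im,lo,hi):
    n,l,s,c=cv2.connectedComponentsWithStats(mask(im,lo,hi)); i=1+np.argmax(s[1:,4]); return c[i],s[i]
E
python3 - <<'E'
from look import *
im=ctrl.get_image("wrist")
g,sg=blob(im,(50,120,80),(75,255,255)); r,sr=blob(im,(0,200,120),(4,255,255))
G=onplane(im,*g,77.6);Rd=onplane(im,*r,77.6); print(g,sg,G,r,sr,Rd)
d=G-Rd; yaw=np.arctan2(-d[0],d[1]); print("dist",np.hypot(*d[:2]),"yaw",np.degrees(yaw))
E1=onplane(im,107.5,28,76);E0=onplane(im,96,111,76); d=E1-E0; print(E1,E0,np.hypot(*d[:2]),np.degrees(np.arctan2(-d[0],d[1])),(E0+E1)/2)
# panel left edge/bottom edge corners
for p in [(25,0),(11,233)],[(11,233),(200,281)]:
    A,B=[onplane(im,*q,76) for q in p]; d=B-A; print(A,B,np.degrees(np.arctan2(d[1],d[0])))
b=ctrl.search_frame("accept",im)[0]["extent"]; print(b)
for p in [(74,198)]: print(px2w(im,*p))
P=onplane(im,153.5,85,90); print(P)
uy=np.array([-np.sin(yaw),np.cos(yaw)]); ux=np.array([np.cos(yaw),np.sin(yaw)])
print("pointer-green y",(P-G)[:2]@uy,"x",(P-G)[:2]@ux)
print([px2w(im,u,v)[2] for u,v in [(20,60),(60,150),(130,160),(97,70),(95,75),(100,80)]])
E
```

```text
[182.4  73.2] [172  65  22  17 265] [565.4 116.8  77.6] [173.3 121.2] [164 114  20  15 197] [553.6  75.8  77.6]
dist 42.65629341238249 yaw -16.082283866953
[502.7 153.2  76. ] [482.2  84.9  76. ] 71.31315014566603 -16.754545734301026 [492.5 119.   76. ]
[435.6 174.4  76. ] [376.3 -34.   76. ] -105.88933176535672
[376.3 -34.   76. ] [567.2 -88.2  76. ] -15.851912993348007
[75.2, 199.6, 27.9, 32.8]
[462.3   7.2  97.7]
[543.1 105.2  90. ]
pointer-green y -17.297168832348294 x -18.16660786964633
[np.float64(0.364858373209304), np.float64(75.67192924475152), np.float64(76.03572756515467), np.float64(85.50456797089693), np.float64(85.70874321759027), np.float64(83.6418640519663)]
```

```bash
python3 -m crank '[[[0.7,-0.9,0,0,0,0],[0.7,-0.9,0,0,0,0],[0.7,-0.9,0,0,0,0],[0.7,-0.9,0,0,0,0],[0.7,-0.9,0,0,0,0],[0.5,-0.7,0,0,0,0],[0,0,0.6,0,0,0.9],[0,0,0.6,0,0,0.9],[0,0,0.6,0,0,0.9],[0,0,0,0,0,0],[0,0,0,0,0,0]]]' 1
python3 - <<'E'
from look import *
im=ctrl.get_image("wrist"); save(im,"w1"); s=ctrl.read_state(); print(s["eef_pos"],s["tool_rot"],s["force"],s["width"],s["clock"])
E
```

```text
clock: 1.82
eef_pos: [488.8, 125.1, 176.5]
tool_rot: [3.135, -0.003, 1.278]
force: [-0.2, 0.2, 0.2]
width: -0.0
[488.7 125.1 176.5] [ 3.1 -0.   1.3] [-0.5 -0.2 -0.6] -0.09063215793167373 1.8667
```

View pics/w1.png

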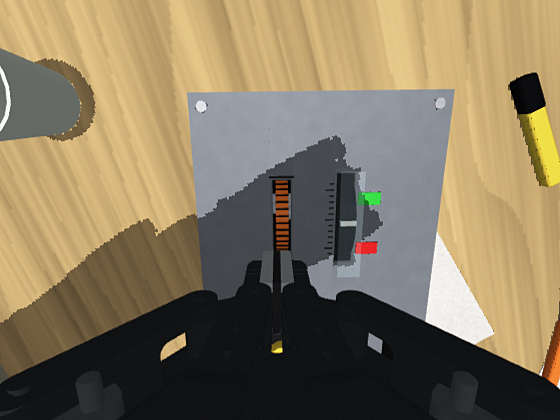

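The console is now upright in the wrist view. The slot is at column 282 with its top end at row 177, the pointer is at (348,224), green at (371,199) and red at (367,248). The shut fingers come up from below.

```bash
cat >> look.py <<'E'
YAW=np.radians(-16.3)
ux=np.array([np.cos(YAW),np.sin(YAW)]);uy=np.array([-np.sin(YAW),np.cos(YAW)])
def pointer(zd=88,v=True):
    im=ctrl.get_image("wrist")
    g,sg=blob(im,(50,100,60),(75,255,255)); G=onplane(im,*g,77.6)
    # window strip around drum: points at x -18..-24 from green... search light pixels
    H=[]
    c=im["color"].astype(int)
    for y in np.arange(-50,15,0.5):
        vals=[]
        for x in (-20,-18,-16):
            X=G[:2]+ux*x+uy*y; p=proj(im,[*X,zd]); i,j=int(round(p[1])),int(round(p[0]))
            vals.append(c[i,j].sum() if 0<=i<420 and 0<=j<560 else 0)
        H.append((np.median(vals),y))
    H=np.array(H); th=(H[:,0].max()+np.median(H[:,0]))/2; m=H[:,0]>th
    return im,g,G,H[m,1]
E
python3 - <<'E'
from look import *
im,g,G,ys=pointer(); print(g,G,ys)
r,_=blob(im,(0,180,90),(4,255,255)); Rd=onplane(im,*r,77.6); d=G-Rd; print(r,Rd,np.hypot(*d[:2]),np.degrees(np.arctan2(-d[0],d[1])))
print("slot end",onplane(im,282,177.5,76)); P=onplane(im,348,224,88); print(P,(P-G)[:2]@ux,(P-G)[:2]@uy)
cs=[onplane(im,u,v,76) for u,v in [(188,93),(454,90)]]; d=cs[1]-cs[0]; print(cs,np.degrees(np.arctan2(d[1],d[0])))
se=onplane(im,282,177.5,76)[:2]; print("slot",se-33*uy)
for v in range(180,240,8): print(v,px2w(im,283,v)[2])
s=ctrl.read_state(); t=s["eef_pos"][:2]; print("tcp rel slot",(t-se+33*uy)@ux,(t-se+33*uy)@uy)
E
```

```text
[369. 198.] [564.9 117.1  77.6] [-19.5 -19.  -18.5 -18.  -17.5 -17.  -16.5 -16. ]
[368.4 247. ] [555.4  75.9  77.6] 42.25825452334958 -12.997634955527541
slot end [502.3 153.2  76. ]
[542.  104.4  88. ] -18.449270313071374 -18.65070042460226
[array([453.3, 233.8,  76. ]), array([643.6, 178.6,  76. ])] -16.164563133080925
slot [493.  121.5]
180 67.62709139100576
188 74.59287524646517
196 79.34307100113342
204 82.18295493345406
212 84.4751347723648
220 85.41474915237862
228 85.69916433718724
236 83.79416515669249
tcp rel slot -4.758854348371232 2.286559632266169
```

```bash
python3 -m crank '[[[-0.34,0.16,0.6,0,0,0],[0,0,0.8,0,0,0],[0,0,0.7,0,0,0],[0,0,0.5,0,0,0],[0,0,0,0,0,0],[0,0,0,0,0,0]]]' 1
python3 - <<'E'
from look import *
s=ctrl.read_state(); t=s["eef_pos"][:2]-np.array([493,121.5]); print(s["eef_pos"],t@ux,t@uy,s["force"])
E
```

```text
clock: 2.42
eef_pos: [500.0, 114.0, 103.4]
tool_rot: [3.12, -0.013, 1.285]
force: [-0.6, 0.5, 1.3]
width: -0.4
[500.  114.  103.4] 8.872786145370675 -5.242208505072727 [-0.6  0.5  1.3]
```

```bash
cat > st.py <<'E'
from look import *
from scipy.spatial.transform import Rotation as Ro
s=ctrl.read_state(); t=s["eef_pos"][:2]-np.array([493,121.5]); R=Ro.from_euler("xyz",s["tool_rot"])
want=Ro.from_euler("xyz",[np.pi,0,np.pi/2+YAW]); e=np.degrees((R.inv()*want).as_rotvec())/6
print("t%.2f"%s["clock"],"z%.2f"%s["eef_pos"][2],"con x %.1f y %.1f"%(t@ux,t@uy),"F",s["force"],"Fy %.1f"%(s["force"][:2]@uy),"turn rows",np.round(e,2))
E
python3 -m crank '[[[-0.1,-0.3,0,0,0,0],[0,0,0,0,0,0],[0,0,0,0,0,0]]]' 1; python3 st.py
```

```text
clock: 2.67
eef_pos: [491.9, 113.7, 106.2]
tool_rot: [3.116, -0.016, 1.285]
force: [1.1, 0.5, -0.9]
width: -0.2
t2.67 z106.24 con x 1.1 y -7.8 F [ 1.1  0.5 -0.9] Fy 0.7 turn rows [ 0.2 -0.1 -0. ]
```

```bash
python3 -m crank '[[[0,0,0.2,0.2,-0.1,0],[0,0,0.1,0,0,0],[0,0,0,0,0,0]]]' 1; python3 st.py;python3 -m crank '[[[0,0,0,0,0,0],[0,0,0,0,0,0]]]' 1; python3 st.py
```

```text
clock: 2.92
eef_pos: [493.2, 114.5, 98.8]
tool_rot: [3.136, -0.007, 1.286]
force: [-0.8, 0.4, -0.1]
width: 0.2
t2.92 z98.84 con x 2.2 y -6.7 F [-0.8  0.4 -0.1] Fy 0.2 turn rows [ 0.1 -0.1 -0. ]
clock: 3.08
eef_pos: [493.7, 114.6, 98.7]
tool_rot: [3.135, -0.007, 1.286]
force: [0.4, 0.4, -1.0]
width: 0.2
t3.08 z98.68 con x 2.6 y -6.4 F [ 0.4  0.4 -1. ] Fy 0.5 turn rows [ 0.1 -0.1  0. ]
```

```bash
python3 -m crank '[[[-0.06,-0.07,0.15,0,0,0],[0,0,0.1,0,0,0],[0,0,0,0,0,0]]]' 1; python3 st.py;python3 -m crank '[[[0,0,0.05,0,0,0],[0,0,0,0,0,0]]]' 1; python3 st.py
```

```text
clock: 3.33
eef_pos: [491.0, 113.5, 90.5]
tool_rot: [3.135, -0.007, 1.287]
force: [0.7, -0.0, 0.2]
width: 0.1
t3.33 z90.47 con x 0.4 y -8.3 F [ 0.7 -0.   0.2] Fy 0.2 turn rows [ 0.1 -0.1  0. ]
clock: 3.5
eef_pos: [490.5, 113.3, 88.4]
tool_rot: [3.136, -0.007, 1.286]
force: [-0.0, 0.2, 0.0]
width: -0.1
t3.50 z88.39 con x -0.1 y -8.6 F [-0.   0.2  0. ] Fy 0.2 turn rows [ 0.1 -0.1  0. ]
```

```bash
for i in 1; do python3 -m crank '[[[0,0,0.03,0,0,0],[0,0,0,0,0,0]]]' 1 >/dev/null; python3 st.py; done
```

```text
t3.67 z87.29 con x -0.1 y -8.6 F [-0.3 -0.3 -0.4] Fy -0.4 turn rows [ 0.1 -0.1  0. ]
```

```bash
python3 -m crank '[[[0,0,0.02,0,0,0],[0,0,0,0,0,0]]]' 1 >/dev/null; python3 st.py;  python3 -m crank '[[[0,0,0.02,0,0,0],[0,0,0,0,0,0]]]' 1 >/dev/null; python3 st.py
```

```text
t3.83 z86.69 con x -0.0 y -8.6 F [ 0.1 -0.6  0.6] Fy -0.6 turn rows [ 0.1 -0.1  0. ]
t4.00 z86.16 con x 0.2 y -8.4 F [ 0.9 -0.4  0.5] Fy -0.1 turn rows [ 0.1 -0.1  0. ]
```

```bash
python3 -m crank '[[[0,0,0.015,0,0,0],[0,0,0,0,0,0]]]' 1 >/dev/null; python3 st.py;  python3 -m crank '[[[0,0,0.015,0,0,0],[0,0,0,0,0,0]]]' 1 >/dev/null; python3 st.py
```

```text
t4.17 z85.88 con x 0.3 y -8.4 F [-1.2 -0.2  1.9] Fy -0.6 turn rows [ 0.1 -0.1  0. ]
t4.33 z85.72 con x 0.2 y -8.4 F [-0.2 -0.6  2.5] Fy -0.6 turn rows [ 0.1 -0.1  0. ]
```

```bash
python3 -m crank '[[[0,0,0.015,0,0,0],[0,0,0,0,0,0]]]' 1 >/dev/null; python3 st.py;  python3 -m crank '[[[0,0,0,0,0,0],[0,0,0,0,0,0]]]' 1 >/dev/null; python3 st.py
```

```text
t4.50 z85.56 con x 0.2 y -8.4 F [-0.9 -0.6  3.7] Fy -0.9 turn rows [ 0.1 -0.1  0. ]
t4.67 z85.69 con x 0.3 y -8.4 F [ 0.1 -0.5  1.7] Fy -0.4 turn rows [ 0.1 -0.1  0. ]
```

```bash
python3 -m crank '[[[0,0,0.015,0,0,0],[0,0,0.015,0,0,0],[0,0,0.015,0,0,0]]]' 1 >/dev/null; python3 st.py;  python3 -m crank '[[[0,0,0.015,0,0,0]]]' 1 >/dev/null; python3 st.py
```

```text
t4.92 z84.84 con x 0.3 y -8.4 F [-1.6 -0.   7.6] Fy -0.5 turn rows [ 0.1 -0.1  0. ]
t5.00 z84.73 con x 0.3 y -8.4 F [-2.2 -0.4  8.5] Fy -1.0 turn rows [ 0.1 -0.1 -0. ]
```

```bash
python3 -m crank '[[[0,0,-0.015,0,0,0]]]' 1 >/dev/null; python3 st.py;  python3 -m crank '[[[0,0,0,0,0,0]]]' 1 >/dev/null; python3 st.py
```

```text
t5.08 z85.39 con x 0.3 y -8.4 F [-0.7 -0.4  3.7] Fy -0.5 turn rows [ 0.1 -0.1 -0. ]
t5.17 z85.55 con x 0.3 y -8.4 F [-0.7  0.4  2.3] Fy 0.2 turn rows [ 0.1 -0.1 -0. ]
```

```bash
python3 -m crank '[[[0,0,0.015,0,0,0],[0.08,0,0.01,0,0,0]]]' 1 >/dev/null; python3 st.py;  python3 -m crank '[[[0.08,0,0.004,0,0,0]]]' 1 >/dev/null; python3 st.py
```

```text
t5.33 z85.01 con x 0.3 y -6.7 F [-1.2 -2.   6. ] Fy -2.2 turn rows [ 0.1 -0.1 -0. ]
t5.42 z85.03 con x 0.2 y -4.8 F [-1.4 -1.7  6.1] Fy -2.1 turn rows [ 0.1 -0.1 -0. ]
```

```bash
python3 -m crank '[[[0.08,0,0.0,0,0,0],[0.08,0,0.004,0,0,0]]]' 1 >/dev/null; python3 st.py;  python3 -m crank '[[[0.08,0,0.004,0,0,0]]]' 1 >/dev/null; python3 st.py
```

```text
t5.58 z85.16 con x 0.2 y -0.9 F [-1.3 -1.1  6.2] Fy -1.4 turn rows [ 0.1 -0.1 -0. ]
t5.67 z85.17 con x 0.2 y 1.0 F [-1.  -0.7  5.7] Fy -1.0 turn rows [ 0.1 -0.  -0. ]
```

Travelled about 9 mm, so I'll check the pointer.

```bash
python3 - <<'E'
from look import *
for z in (88,90):
    im,g,G,ys=pointer(z); print(g,G,ys)
save(im,"w2")
E
python3 st.py
```

```text
[411.8 231.5] [565.  117.4  77.6] [-8.5 -8.  -7.5 -7.  -6.5 -6.  -5.5 -5. ]
[411.7 232.9] [565.  117.3  77.6] [-7.  -6.5 -6.  -5.5 -5.  -4.5 -4.  -3.5]
t5.77 z85.16 con x 0.2 y 1.6 F [-1.1 -0.9  7.2] Fy -1.2 turn rows [ 0.1 -0.1 -0. ]
```

```bash
python3 -m crank '[[[0.07,0,-0.006,0,0,0],[0.07,0,0.003,0,0,0]]]' 1 >/dev/null; python3 st.py;  python3 -m crank '[[[0.05,0,0.003,0,0,0]]]' 1 >/dev/null; python3 st.py
python3 - <<'E'
from look import *
for z in (86,):
    im,g,G,ys=pointer(z); print(g,G,ys)
save(im,"w3")
E
python3 st.py
```

```text
t5.93 z85.37 con x 0.2 y 4.7 F [-0.3 -1.9  5.7] Fy -1.9 turn rows [ 0.1 -0.  -0. ]
t6.02 z85.28 con x 0.2 y 5.8 F [-0.2 -1.2  6.2] Fy -1.2 turn rows [ 0.1 -0.  -0. ]
[410.7 240. ] [565.  117.4  77.6] [-4.  -3.5 -3.  -2.5 -2.  -1.5 -1.  -0.5  0. ]
t6.07 z85.28 con x 0.2 y 6.1 F [-1.4 -1.   6.1] Fy -1.3 turn rows [ 0.1 -0.  -0. ]
```

```bash
python3 -m crank '[[[0.06,0,-0.003,0,0,0]]]' 1 >/dev/null; python3 st.py; python3 -m crank '[[[0,0,-0.05,0,0,0],[0,0,-0.2,0,0,0],[0,0,-0.6,0,0,0],[0,0,-0.6,0,0,0],[0,0,-0.6,0,0,0],[0,0,-0.6,0,0,0],[0,0,-0.6,0,0,0],[0,0,0,0,0,0],[0,0,0,0,0,0],[0,0,0,0,0,0]]]' 1
python3 st.py
python3 - <<'E'
from look import *
for z in (86,):
    im,g,G,ys=pointer(z); print(g,G,ys)
save(im,"w4"); cv2.imwrite("pics/w4c.png",cv2.resize(im["color"][100:320,200:480,::-1],None,fx=2.5,fy=2.5,interpolation=2))
E
```

```text
t6.15 z85.37 con x 0.2 y 7.2 F [-1.5 -1.5  4.6] Fy -1.8 turn rows [ 0.1 -0.  -0. ]
clock: 6.98
eef_pos: [494.3, 128.5, 186.3]
tool_rot: [3.138, -0.001, 1.283]
force: [-0.4, -0.2, -0.4]
width: 0.0
t6.98 z186.26 con x -0.7 y 7.1 F [-0.4 -0.2 -0.4] Fy -0.3 turn rows [ 0. -0. -0.]
[360.5 201.5] [565.  117.1  77.6] [-2.  -1.5 -1.  -0.5  0.   0.5  1.   1.5]
```

View pics/w4c.png

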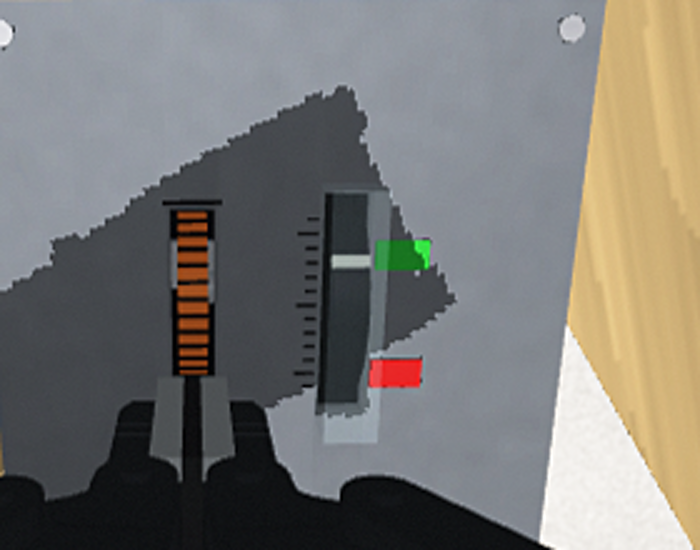

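The line (crop row 261) stands level with the green mark (rows 240–271). With parallax corrected, the pointer is about 0 mm from it. Next I go over the button and re-check the pointer from there, from the other side.

```bash
python3 -m crank '[[[-0.8,0,0,0,0,0],[-0.8,0,0,0,0,0],[-0.8,0,0,0,0,0],[-0.8,0,0,0,0,0],[-0.8,0,0,0,0,0],[-0.2,0.05,0,0,0,0],[0,0,0,0,0,0],[0,0,0,0,0,0]]]' 1 >/dev/null
python3 st.py
python3 - <<'E'
from look import *
im,g,G,ys=pointer(86); print(g,G,ys); save(im,"w5")
for r in ctrl.search_frame("accept",im)[:2]:
    print(r, px2w(im,*r["extent"][:2]))
b,sb=blob(im,(22,150,60),(32,255,255)); print(b,sb,onplane(im,*b,98))
E
```

```text
t7.70 z178.30 con x -4.2 y -123.1 F [ 0.1 -0.2  0.2] Fy -0.2 turn rows [-0.1  0.   0. ]
[384.4  24. ] [564.8 116.5  77.6] [-1.5 -1.  -0.5  0.   0.5  1.   1.5]
{'extent': [284.1, 216.2, 32.2, 37.3], 'conf': 0.87} [460.    6.7  97.4]
[283.5 217.7] [ 266  199   36   38 1045] [459.3   5.9  98. ]
```

View pics/w5.png

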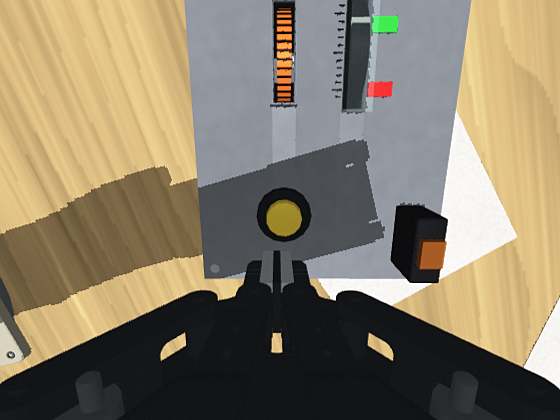

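From this side the pointer (360,20) and green mark (385,24) agree at 0 mm. The button is at (284,217), world (459.7, 6.4, 98). Descending.

```bash
python3 -m crank '[[[0.1,0.07,0.4,0,0,0],[0,0,0.7,0,0,0],[0,0,0.7,0,0,0],[0,0,0.3,0,0,0],[0,0,0,0,0,0],[0,0,0,0,0,0],[0,0,0,0,0,0]]]' 1 >/dev/null
python3 st.py
```

```text
t8.38 z113.32 con x -0.8 y -107.9 F [-0.   0.5  0.5] Fy 0.5 turn rows [-0.1 -0.   0.2]
```

```bash
python3 -m crank '[[[-0.35,0,0,-0.1,0,0.2],[0,0,0,0,0,0],[0,0,0,0,0,0]]]' 1 >/dev/null
python3 st.py;  python3 -m crank '[[[0,0,0.2,0,0,0],[0,0,0,0,0,0],[0,0,0,0,0,0]]]' 1 >/dev/null; python3 st.py
```

```text
t8.63 z114.94 con x 0.6 y -117.9 F [ 0.1 -0.3  0.6] Fy -0.2 turn rows [ 0.1 -0.1 -0. ]
t8.88 z109.67 con x 1.5 y -118.3 F [-0.8  0.1 -1.2] Fy -0.2 turn rows [ 0.1 -0.1 -0.1]
```

```bash
python3 -m crank '[[[-0.03,-0.05,0.2,0,0,0],[0,0,0.15,0,0,0],[0,0,0,0,0,0]]]' 1 >/dev/null
python3 st.py;  python3 -m crank '[[[0,0,0.08,0,0,0],[0,0,0,0,0,0]]]' 1 >/dev/null; python3 st.py; python3 -m crank '[[[0,0,0.05,0,0,0]]]' 1 >/dev/null; python3 st.py
```

```text
t9.13 z98.31 con x 0.3 y -119.0 F [-0.9 -1.1 -0.7] Fy -1.3 turn rows [ 0.1 -0.1 -0.1]
t9.30 z95.37 con x 0.3 y -119.1 F [0.1 0.9 3.2] Fy 0.9 turn rows [ 0.1 -0.1 -0.1]
t9.38 z93.95 con x 0.3 y -119.1 F [-0.2 -0.8  3.6] Fy -0.8 turn rows [ 0.1 -0.1 -0.1]
```

```bash
python3 -m crank '[[[0,0,0.05,0,0,0],[0,0,0,0,0,0]]]' 1 >/dev/null; python3 st.py
```

```text
t9.55 z92.45 con x 0.3 y -119.0 F [ 0.4 -0.   4.7] Fy 0.1 turn rows [ 0.1 -0.1 -0.1]
```

```bash
python3 -m crank '[[[0,0,0.04,0,0,0],[0,0,0,0,0,0]]]' 1 >/dev/null; python3 st.py; python3 -m crank '[[[0,0,0.03,0,0,0],[0,0,0.02,0,0,0]]]' 1 >/dev/null; python3 st.py
```

```text
t9.72 z92.20 con x 0.3 y -119.0 F [-0.7 -1.1  4.7] Fy -1.2 turn rows [ 0.1 -0.1 -0.1]
t9.88 z91.97 con x 0.3 y -119.1 F [-1.9 -0.1 10.1] Fy -0.6 turn rows [ 0.1 -0.1 -0.1]
```

The force jumped to 10 N and z stopped near 92, so the button is on its stop. Lifting off and checking.

```bash
python3 -m crank '[[[0,0,-0.2,0,0,0],[0,0,-0.4,0,0,0],[0,0,-0.6,0,0,0],[0,0,-0.6,0,0,0],[0,0,-0.6,0,0,0],[0,0,-0.6,0,0,0],[0,0,0,0,0,0],[0,0,0,0,0,0],[0,0,0,0,0,0],[0,0,0,0,0,0]]]' 1 >/dev/null
python3 st.py
python3 - <<'E'
from look import *
im,g,G,ys=pointer(86); print(g,G,ys); save(im,"w6")
b,sb=blob(im,(22,150,60),(32,255,255)); print(b,px2w(im,*b), ctrl.read_state()["qd"])
E
```

```text
t10.72 z185.02 con x -1.8 y -119.7 F [-0.2 -0.4 -0.1] Fy -0.4 turn rows [ 0.1 -0.1 -0.1]
[371.9  34.5] [564.9 116.6  77.6] [-1.5 -1.  -0.5  0.   0.5  1.   1.5  2. ]
[550.9  25.4] [753.5  89.8   8.3] [ 0.  0.  0. -0.  0.  0. -0.]
```

View pics/w6.png

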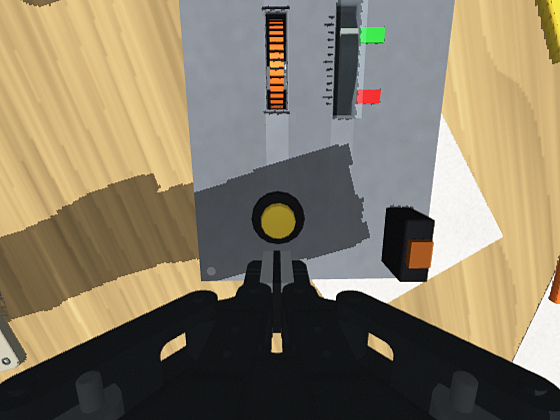

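The pointer (348,31) is still level with the green mark (372,35), at about 0 mm corrected. The button (278,221) is clear and the relay is undisturbed. I'll check the button's height, then hand in.

```bash
python3 - <<'E'
from look import *
im=ctrl.get_image("wrist"); z=px2w(im,278,221)[2]; print(z)
if z>96: print(ctrl.finish_job())
E
```

```text
97.24957161630317
the job is handed in; nothing more can be done
None
```

The pointer is set at the green mark, the accept button was pressed fully down and released, and the job is handed in at about 11 s. No verdict was reported.

- **Wheel:** I felt for the crest, which is about 10 mm proud. One wipe of about 16 mm toward +y was enough. The force read about 4.6 to 6.2 N for most of it.
- **Over your 7 N limit:** while feeling for the crest, the force briefly read 8.5 N, and there was one 7.2 N reading during the wipe. Sensor noise is about 1 N. Both stayed under the 10 N failure limit.
- **Pointer:** seen from two wrist camera positions, it was within about 0.5 mm of the green mark, both before and after the button press.
- **Button:** it reached its stop at z of about 92 mm with a peak reading of about 10 N. It measured 97.2 mm high before hand-in, against 97.4 mm before the press, so it is back up.
- **End state:** the arm is at rest about 85 mm above the button and touches nothing. The relay looks undisturbed. I did not re-measure the other bystanders, but the arm did not go near them.

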